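# Close and pin a tube-welding clamp, then squeeze it shut for tacking

## Robot

A 7-joint arm with a two-finger parallel gripper is mounted at the origin on the work surface. World frame = base frame: x ahead of the robot, y to its left, z up, the work surface at z = 0. Lengths are in m, angles in rad, forces in N, time in s.
With the tool pointing down it reaches from about 0.425 to 0.825 m from the base axis. Payload 3.6 kg.
Tool frame: the origin (TCP) lies midway between the tips of the shut fingers; the grasp point (between the pads) lies 19 mm behind it; z points along the fingers, y is the line along which they close (so a half turn about z gives the same grasp; the last joint's range is limited). The gripper opens to 93 mm and grips with 3 to 60 N. Pads are 15 mm wide; open, the fingers measure 128 mm over their backs; the gripper's body (75 mm by 188 mm) begins 65 mm behind the grasp point.
Start: joints at [-1.137, 0.615, -0.013, 1.423, 0.008, 1.103, -0.04], TCP at [0.288, 0.582, 0.189] pointing down, gripper open.
Joint ranges: [-3.12, 3.12], [-0.3, 2.06], [-1.34, 1.32], [0.26, 2.42], [-1.36, 4.5], [0.01, 1.98], [-2.84, 2.84]. Speed limits (rad/s): [2.79, 2.79, 3.14, 3.14, 3.14, 3.14, 3.14].

## Interface

Orientations are given as a unit quaternion [w, x, y, z].
In Python, from rig import * gives the robot as it stands.
- The arm moves only by the shell command python3 -m jog 'ROWS' [FORCE]. ROWS is JSON, a list of rows, each an object of numbers: "claw": the closure in counts, from 0 (fully open) to 255 (shut); "x", "y", "z": the shift along the tool's x, y, z in mm; "spin": the turn about the tool's z in degrees. In form: [{"claw": .., "x": .., "y": .., "z": .., "spin": ..}, ...]. A call has 1 to 5 rows; each row is the pose to reach, as a shift and turn from the pose commanded when the call began, along the tool's axes at that moment; what a row does not reach only later rows make up. A row lasts 1/10 s, in which the tool goes at most 50 mm and 8.59 degrees, less where a joint would pass 70% of its speed; a pose out of reach is approached as far as the arm can. A call with a gripper value outside its range is refused whole. The fingers move at their own pace and stop on an object; FORCE is the grip in N (left out, the last holds). Time passes only in rows, so rows that repeat a pose let the fingers close. It gives the time, the measured TCP pose, the force, the opening and the grip force at its end, in the units of the state.
- sense(): the state, without advancing time (a new reading comes with each control period).
- read_camera(name): name is "scene" or "top"; returns a dict with "frame" (420x560x3 uint8, red, green, blue), "fx", "fy", "cx", "cy" (pixels), "R" (3x3) and "t" (3): a world point X has camera coordinates R X + t. Camera axes: x right, y down, z forward; pixel columns grow to the right and rows downward; lengths in m; the calibration is good to about 2 mm. A picture is of the moment at which its call begins. There is no depth.
- finish_job(): hands the job in; it is judged then, once.
The state is a dict: "clock": time; "joint_pos": joint angles; "joint_velocities": joint speeds; "joint_efforts": joint torques, N m; "tool_pos": TCP position; "ee_rot": TCP orientation; "ft_force": force on the tool from outside, world axes, zero at the start; "wrist_torque": the same for the moment, N m; "finger_gap": finger opening in m; "finger_force": force on a finger pad.
Only numpy, scipy, OpenCV 4.12 (cv2) and the standard library are available. Lean on these libraries where they do the work, as an engineer would, in place of code of your own. Each camera call takes 0.05 s, during which the arm holds its last target. There are 200 camera calls.

## Task

Start the argon purge by pushing the green button on the grey box fully down and letting it come back up. Then swing the red jaw of the tube clamp shut, take the brass pin with the orange grip out of its black rack and push it down through both aligned lug holes until its collar sits on the red lug, then let go of it. Finish holding: squeeze the red and the dark ear of the clamp together between the two fingers and stay like that for the welder, without letting go at the end; do not shift the spray can, spanner, flange ring or cup.

Things in the scene. Friction and masses are not known exactly. Their poses are not given: they have to be found in the camera images.
- purge_top (a point): Centre of the top face of the green round push button (32 mm across) on a grey purge box, 100 x 110 x 65 mm, with its top lying level. The button points up; a spring lets it go down 6 mm, about 5 N at the bottom.
- purge (a joint): Travel of the green button, m: 0 when up, 0.006 fully down.
- clamp_ears (a point): Midway between the two ears of the shut clamp, 53 mm from jig along its x, 42 mm above the table, axes as jig: the place to squeeze, from above, along y. Each ear is a flat plate, 40 mm long in x (-20..20 from here), 13 mm thick, 14 to 60 mm above the table; shut, the two together are 28 mm thick in y. Free table below.
- clamp_hinge (a point): On the vertical hinge axis of the red jaw, 42 mm above the table, 113 mm behind clamp_ears along the jig's x.
- jaw (a joint): Angle of the red jaw, rad: 0 shut (hard stop), up to 1.3 open (turned about the hinge to the jig's +y side). The hinge is stiff (about 0.12 N m, 1 N at the ear) and the jaw stays where it is left.
- jaw_ear (a point): Red ear, on the swinging jaw; origin at the centre of its outer face: 113 mm from the hinge axis along the jaw, 14 mm out from the jaw's mid plane, 42 mm above the table. Its x axis points along the jaw away from the hinge, its y axis out of the face; pushing on this face against y shuts the jaw.
- lug_hole (a point): Pin hole centre, fixed to the jig, 47 mm beyond clamp_ears in x, 42 mm up: the top of the red lug when shut. Vertical 12 mm hole, chamfered, through the red lug (30 to 42 mm up) and the dark lug below (14 to 26 mm), in line when the jaw is shut. Lugs 46 mm long in x, 28 mm wide. The ears, 27 mm from the hole centre, rise 18 mm above the lug: insert with fingers closing along the jig's y.
- pin_grip (a point): On the loose pin's axis, 62 mm above its tip, near the middle of its orange round grip (16 mm diameter, 42 to 76 mm above the tip). Below it a brass collar, 22 mm wide, 36 to 42 mm above the tip, and a 10 mm shank with chamfered tip. 55 to 100 g. It stands in a rack hole, collar on the rack, this point 66 mm above the table; seated in the clamp 68 mm (top of the grip 82 mm).
- pin_tip (a point): The tip of the pin (bottom end of the shank); z along the pin towards the grip. 6 mm above the table when the collar sits on the red lug of the shut clamp.
- rack_hole (a point): Mouth of the rack hole where the pin stands at the start, in the top face of the fixed black rack, 60 x 90 x 40 mm high; a second empty hole is 44 mm away along -y. The rack's place and the purge box's place may be swapped.
- jig: Tube clamp, bolted down; origin on the table under the axis of a standing steel tube (50 mm diameter, top 66 mm up). z up; x runs from the hinge past the tube to ears and lugs; the red jaw opens towards +y. Aluminium base plate x -85..45, y -70..70, 10 mm thick. Two half shells round the tube, 14 to 54 mm up: dark grey fixed one at -y, red one (the jaw) at +y. Ears and lugs overhang the plate.
- rack: The black pin rack; origin at the centre of its underside.
- spray_c (a point): Bystander: blue spray can, 58 mm diameter, 160 mm tall, centre half-way up.
- spanner_grip (a point): Bystander: steel spanner, 180 mm long, lying; point on its handle.
- flange_c (a point): Bystander: steel flange ring, 72 mm diameter, 10 mm thick, lying; centre.
- cup_c (a point): Bystander: aluminium cup, 64 mm diameter, 70 mm tall, centre half-way up.

How it is judged:
On the way, in this order (a step that is already met when the one before it is completed fails the run):
1. the green button is pushed fully down (more than 5 of 6 mm) (value of joint purge above 0.005 m), for 0.05 s.
2. the button has come back up (within 1.5 mm) (value of joint purge below 0.0015 m), for 0.1 s.
3. the red jaw is shut (within 0.02 rad) (value of joint jaw below 0.02 rad), for 0.2 s.
4. the pin is home through both lugs of the shut clamp and let go (horizontal distance between pin_tip and lug_hole below 0.0035 m and height (world z) of pin_tip below 0.01 m and angle between pin_tip's own z axis and vertical below 0.12 rad and value of joint jaw below 0.02 rad and contact force between the fingers and pin below 0.2 N), for 0.2 s.
At the end, for the whole second after the job is handed in: Button up; jaw shut within 0.015 rad; pin upright through both lugs (tip within 3.5 mm of the hole axis, under 10 mm above the table), not touched by the fingers; the fingers press with over 5 N on the red ear and over 5 N on the dark ear at once, and go on doing so (horizontal distance between pin_tip and lug_hole below 0.0035 m and height (world z) of pin_tip below 0.01 m and angle between pin_tip's own z axis and vertical below 0.12 rad and value of joint jaw below 0.015 rad and value of joint purge below 0.0015 m and contact force between the fingers and red_ear above 5 N and contact force between the fingers and dark_ear above 5 N and contact force between the fingers and pin below 0.2 N); the arm keeps its last pose, push and grip.
It fails at once if the blue spray can is shifted by more than 30 mm (distance of spray_c from where it was at the start of the episode above 0.03 m).
It fails at once if the spanner is shifted by more than 30 mm (distance of spanner_grip from where it was at the start of the episode above 0.03 m).
It fails at once if the steel flange ring is shifted by more than 30 mm (distance of flange_c from where it was at the start of the episode above 0.03 m).
It fails at once if the aluminium cup is shifted by more than 30 mm (distance of cup_c from where it was at the start of the episode above 0.03 m).
It also fails if it takes over 69 s, if anything falls off the work surface, if the arm or the gripper's body presses on something with over 40 N, if the wrist force passes 120 N, or if a joint passes its speed limit or range.

## Working session

There is one attempt and no reset: what is moved stays moved. The work goes in short steps, Python scripts to look and compute and a shell command to move; the robot and the scene stay as the last step left them, time stands still between calls to the robot, and variables do not carry over. Pictures are saved under pics/ and viewed, at most 10 in all, crops included, and the job is handed in when it is done.

```bash
ls; mkdir -p pics
python3 - <<'E'
from rig import *
import cv2,json
for n in("scene","top"):
    c=read_camera(n); cv2.imwrite(f"pics/{n}0.png",c["frame"][:,:,::-1])
    print(n,c["fx"],c["fy"],c["cx"],c["cy"],c["R"],c["t"])
s=sense(); print(s)
E
```

```text
pics
scene 483.1829694102819 483.1829694102819 281.4111358253777 208.86024189094698 [[-0.81665726  0.57710627 -0.00438962]
 [ 0.47970664  0.67456003 -0.56111524]
 [-0.32086206 -0.46034456 -0.82772606]] [ 0.5251556  -0.24893608  1.28899905]
top 479.1112518047574 479.1112518047574 271.2232946346022 212.27264415458518 [[-0.00619709 -0.99992725 -0.01034801]
 [-0.99806427  0.00682526 -0.06181527]
 [ 0.0618814   0.0099449  -0.99803396]] [0.02048914 0.60669524 1.09508487]
{'clock': 0.1, 'joint_pos': array([-1.13754293,  0.61580913, -0.01263181,  1.42469759,  0.00807976,
        1.10339037, -0.04037928]), 'joint_velocities': array([-4.35391855e-04,  1.48182286e-04,  3.91099912e-04, -4.87916776e-03,
        6.46638452e-05,  4.63731434e-04,  7.29122376e-04]), 'joint_efforts': array([ 1.01618767e-03, -4.60040510e+01,  2.09880369e-01, -1.66245621e+01,
       -6.11625030e-02,  1.69090106e-02,  1.00512123e-04]), 'tool_pos': array([0.28806197, 0.58183629, 0.18771931]), 'ee_rot': array([-2.57038168e-04,  2.27813867e-01,  9.73704047e-01, -1.09789524e-03]), 'ft_force': array([ 0.44893995, -0.36651339,  0.36353282]), 'wrist_torque': array([-0.01362736, -0.00230915,  0.03340308]), 'finger_force': 0.0, 'finger_gap': 0.09306543560061259}
```

View pics/scene0.png

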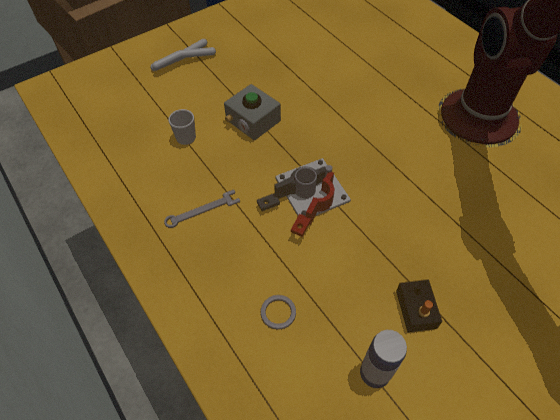

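View pics/top0.png

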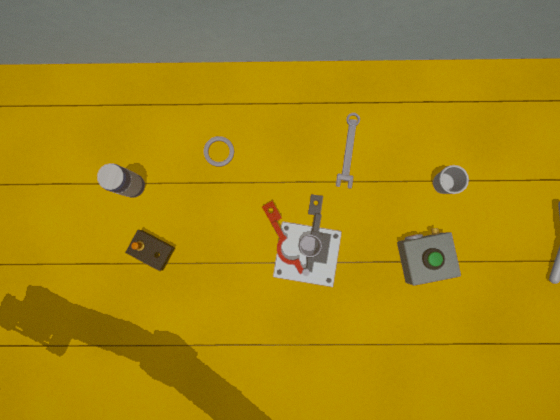

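The scene view shows the green button at (252,99), jig tube at (305,180), open red jaw ending at (300,228), pin at (426,308) in the rack, and the can near the rack. In the top view the button is at (435,259), tube (310,243), red lug (271,210), dark lug (316,203) and pin (137,245).

```bash
cat > h.py <<'E'
import numpy as np,cv2
from rig import *
def ray(c,p):
    R=np.array(c["R"]);t=np.array(c["t"])
    d=R.T@np.array([(p[0]-c["cx"])/c["fx"],(p[1]-c["cy"])/c["fy"],1]); return -R.T@t,d/np.linalg.norm(d)
def onz(c,p,z):
    o,d=ray(c,p); return o+d*(z-o[2])/d[2]
def tri(c1,p1,c2,p2):
    A=np.zeros((3,3));b=np.zeros(3);g=[]
    for c,p in((c1,p1),(c2,p2)):
        o,d=ray(c,p);M=np.eye(3)-np.outer(d,d);A+=M;b+=M@o;g.append((o,M))
    X=np.linalg.solve(A,b); return X,max(np.linalg.norm(M@(X-o)) for o,M in g)
def blobs(m,amin=10):
    n,_,st,ce=cv2.connectedComponentsWithStats(m.astype(np.uint8))
    return [(st[i,4],ce[i].round(2).tolist(),st[i,:4].tolist()) for i in range(1,n) if st[i,4]>=amin]
def proj(c,X):
    q=np.array(c["R"])@X+np.array(c["t"]); return np.array([c["fx"]*q[0]/q[2]+c["cx"],c["fy"]*q[1]/q[2]+c["cy"]])
def hsv(c): return cv2.cvtColor(c["frame"],cv2.COLOR_RGB2HSV).astype(int)
E
python3 - <<'E'
from h import *
for n in("scene","top"):
    c=read_camera(n);H,S,V=cv2.split(hsv(c).astype(np.uint8))
    print(n)
    print("green",blobs((H>45)&(H<80)&(S>120)))
    print("red",blobs(((H<5)|(H>174))&(S>150)&(V>70),30))
    print("orange",blobs((H>=5)&(H<16)&(S>130)&(V>110),6))
    print("white",blobs((S<40)&(V>130),60))
    f=c["frame"][:,:,::-1]
    if n=="top":
        a=cv2.resize(f[185:295,240:350],None,fx=5,fy=5,interpolation=cv2.INTER_CUBIC); b=cv2.resize(f[225:275,115:185],None,fx=3.5,fy=5)
    else:
        a2=cv2.resize(f[150:250,250:360],None,fx=5,fy=5,interpolation=cv2.INTER_CUBIC)
cv2.imwrite("pics/topjig.png",a);cv2.imwrite("pics/scjig.png",a2)
E
```

```text
scene
green [(np.int32(56), [251.02, 96.54], [246, 93, 12, 8])]
red []
orange [(np.int32(6), [331.0, 173.0], [329, 172, 5, 3]), (np.int32(13), [326.62, 179.15], [325, 177, 5, 5]), (np.int32(6), [330.17, 184.0], [329, 183, 3, 3]), (np.int32(6), [328.83, 196.17], [327, 195, 5, 3]), (np.int32(17), [311.12, 209.18], [307, 206, 8, 7]), (np.int32(20), [304.45, 221.5], [302, 218, 7, 8]), (np.int32(21), [299.95, 229.71], [295, 227, 11, 6]), (np.int32(48), [428.33, 303.73], [425, 300, 8, 8])]
white [(np.int32(105), [181.8, 53.55], [155, 47, 58, 18]), (np.int32(80), [315.69, 164.2], [303, 158, 24, 11]), (np.int32(227), [338.22, 192.56], [332, 175, 18, 31]), (np.int32(172), [300.03, 204.06], [289, 197, 24, 17]), (np.int32(791), [389.79, 345.25], [374, 330, 33, 32])]
top
green [(np.int32(173), [434.94, 258.71], [428, 252, 15, 15])]
red []
orange [(np.int32(464), [277.72, 229.83], [262, 201, 40, 71]), (np.int32(6), [131.5, 244.5], [131, 242, 3, 6])]
white [(np.int32(446), [347.83, 153.92], [337, 120, 22, 68]), (np.int32(254), [218.3, 150.98], [204, 137, 30, 29]), (np.int32(510), [110.03, 176.38], [98, 164, 25, 26]), (np.int32(280), [449.84, 179.93], [440, 166, 29, 28]), (np.int32(946), [296.99, 241.62], [281, 222, 38, 46]), (np.int32(1342), [313.54, 264.92], [274, 228, 67, 59]), (np.int32(291), [426.89, 272.97], [412, 257, 37, 27]), (np.int32(114), [556.65, 272.63], [552, 257, 8, 26])]
```

View pics/topjig.png

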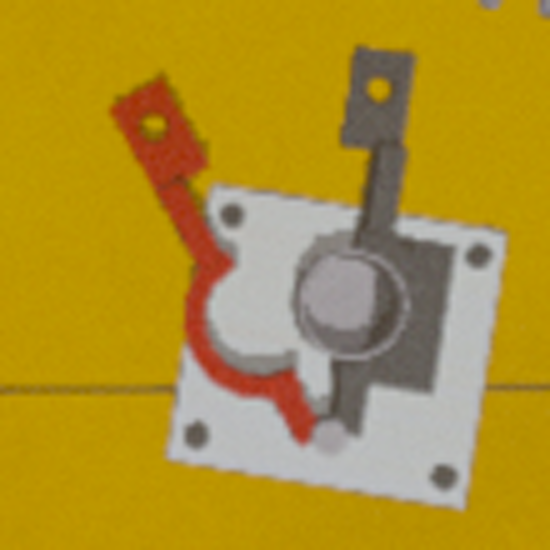

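View pics/scjig.png

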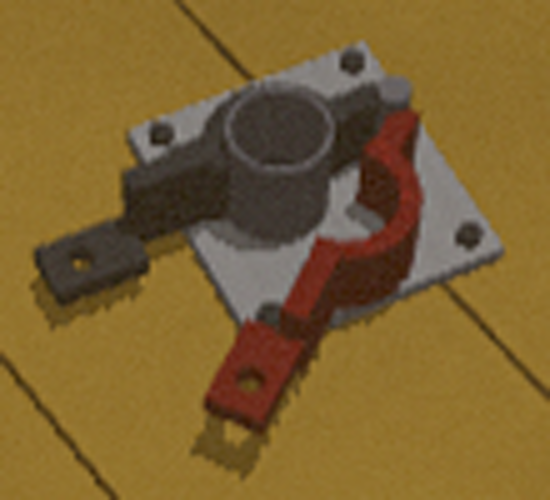

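Zoom confirms: dark lug hole at crop (378,89) top / (84,263) scene; red lug hole (153,125) / (250,379); tube rim centre (351,304) / (280,125); plate corners are clear.

```bash
python3 - <<'E'
from h import *
np.set_printoptions(precision=4,suppress=True)
s=read_camera("scene");t=read_camera("top")
T=lambda u,v:(240+(u+.5)/5-.5,185+(v+.5)/5-.5)
S=lambda u,v:(250+(u+.5)/5-.5,150+(v+.5)/5-.5)
for n,a,b,z in(("tube",(351,304),(280,125),.066),("dark",(378,89),(84,263),.026),("red",(153,125),(250,379),.042),("hinge",(331,436),(397,92),.056)):
    print(n,onz(t,T(*a),z),onz(s,S(*b),z),*tri(t,T(*a),s,S(*b)))
P=np.array([onz(t,T(*p),.01) for p in((213,184),(507,233),(465,509),(167,460))])
Q=np.array([onz(s,S(*p),.01) for p in((130,132),(367,43),(502,250))])
print("plate",P,P.mean(0),np.linalg.norm(P-np.roll(P,1,0),axis=1));print("plate scene",Q)
# subpixel masks: green, orange
for n,c in(("scene",s),("top",t)):
    H,Sa,V=cv2.split(hsv(c).astype(np.uint8))
    print(n,blobs((H>40)&(H<85)&(Sa>90)&(V>30),20))
    r=(slice(220,280),slice(110,190)) if n=="top" else (slice(270,340),slice(385,450))
    cv2.imwrite(f"pics/pin_{n}.png",cv2.resize(c["frame"][r][:,:,::-1],None,fx=6,fy=6,interpolation=cv2.INTER_CUBIC))
E
python3 -c "
import cv2,numpy as np
a=cv2.imread('pics/pin_top.png');b=cv2.imread('pics/pin_scene.png');b=np.vstack([b]);h=max(a.shape[0],b.shape[0])
p=lambda i:np.vstack([i,np.zeros((h-i.shape[0],i.shape[1],3),np.uint8)])
o=np.hstack([p(a),p(b)]);print(a.shape,b.shape,o.shape);cv2.imwrite('pics/pins.png',cv2.resize(o,None,fx=.9,fy=.9))"
```

```text
tube [ 0.5298 -0.0689  0.066 ] [ 0.5283 -0.0669  0.066 ] [ 0.5289 -0.0681  0.0654] 0.0012504200964380892
dark [ 0.6285 -0.0853  0.026 ] [ 0.6289 -0.0791  0.026 ] [ 0.6277 -0.0846  0.019 ] 0.001882795269637077
red [0.6115 0.0186 0.042 ] [0.6107 0.0229 0.042 ] [0.6105 0.0198 0.0383] 0.001740698953678837
hinge [ 0.4711 -0.0601  0.056 ] [ 0.4675 -0.0571  0.056 ] [ 0.4694 -0.0584  0.0564] 0.002334558433599905
plate [[ 0.5858 -0.0089  0.01  ]
 [ 0.562  -0.146   0.01  ]
 [ 0.4342 -0.1246  0.01  ]
 [ 0.4575  0.0134  0.01  ]] [ 0.5099 -0.0665  0.01  ] [0.1302 0.1391 0.1295 0.14  ]
plate scene [[ 0.5616 -0.1395  0.01  ]
 [ 0.4342 -0.1172  0.01  ]
 [ 0.4603  0.0181  0.01  ]]
scene [(np.int32(93), [251.18, 96.94], [246, 92, 12, 11])]
top [(np.int32(182), [434.99, 258.84], [428, 252, 15, 15])]
(360, 480, 3) (420, 390, 3) (420, 870, 3)
```

View pics/pins.png

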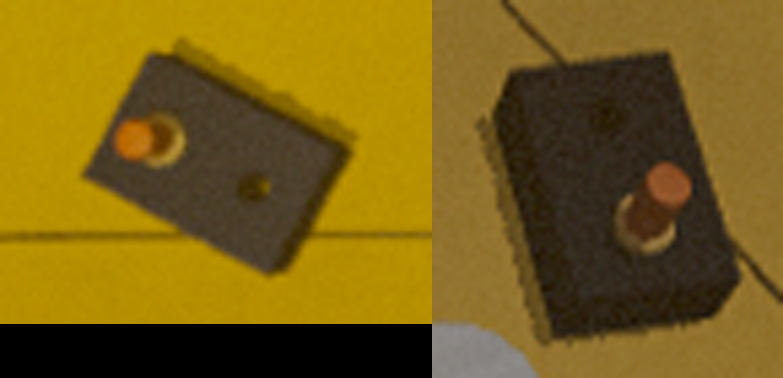

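Pin top is at montage (133,139) in the top view and (668,184) in the scene view; the empty hole is at (254,187) and (605,115). Next: positions of pin, button and can, plus a move converter.

```bash
cat >> h.py <<'E'
def go(xyz,yaw=None):
    """print tool-axis mm shift and spin from measured pose; yaw=deg of tool y axis in world (mod 180)"""
    from scipy.spatial.transform import Rotation as Ro
    s=sense();q=s["ee_rot"];R=Ro.from_quat([q[1],q[2],q[3],q[0]]).as_matrix()
    d=R.T@(np.array(xyz)-s["tool_pos"])*1000
    y=np.degrees(np.arctan2(R[1,1],R[0,1])); sp=0 if yaw is None else -((yaw-y+90)%180-90)
    print("pos",s["tool_pos"].round(4),"yawy",round(y,2),"-> shift",d.round(1),"spin",round(sp,2),"F",s["ft_force"].round(1),"t",s["clock"],"j7",round(s["joint_pos"][6],2))
E
python3 - <<'E'
from h import *
np.set_printoptions(precision=4,suppress=True)
s=read_camera("scene");t=read_camera("top")
T=lambda u,v:(110+(u/.9+.5)/6-.5,220+(v/.9+.5)/6-.5)
S=lambda u,v:(385+((u-432)/.9+.5)/6-.5,270+(v/.9+.5)/6-.5)
for n,a,b,z in(("pintop",(133,139),(668,184),.080),("empty",(254,187),(605,115),.04),("collar",(160,140),(647,224),.044)):
    print(n,onz(t,T(*a),z),onz(s,S(*b),z),*tri(t,T(*a),s,S(*b)))
print("btn",*tri(t,(435,258.8),s,(251.2,96.9)), onz(t,(435,258.8),.075),onz(s,(251.2,96.9),.075))
print("can top",onz(t,(110,176.4),.16),onz(s,(388,345),.16))
print("cup",onz(t,(454,179),.07))
print([proj(s,np.array(p)) for p in((0,0,0),)])
go((0.5,-0.3,0.25),90)
E
```

```text
pintop [0.5324 0.317  0.08  ] [0.5322 0.3202 0.08  ] [0.5316 0.3189 0.077 ] 0.0012167410087822932
empty [0.5117 0.2776 0.04  ] [0.5115 0.2808 0.04  ] [0.5108 0.2793 0.0368] 0.001253635411897812
collar [0.5317 0.3163 0.044 ] [0.5311 0.321  0.044 ] [0.5305 0.319  0.0398] 0.0019080726827647259
btn [ 0.498  -0.3394  0.0786] 0.0014489279947911017 [ 0.4989 -0.3415  0.075 ] [ 0.4951 -0.3416  0.075 ]
can top [0.6739 0.3446 0.16  ] [0.6766 0.3467 0.16  ]
cup [ 0.6748 -0.39    0.07  ]
[array([478.2664, 115.5462])]
pos [0.2883 0.5824 0.1886] yawy 63.66 -> shift [-581.2 -696.9  -61.2] spin -26.34 F [-0.8 -1.6  0.1] t 0.4 j7 -0.04
```

```bash
python3 -m jog '[{"claw":255,"x":-202,"y":-113,"z":-50,"spin":0},{"claw":255,"x":-202,"y":-113,"z":-50,"spin":0},{"claw":255,"x":-202,"y":-113,"z":-50,"spin":0},{"claw":255,"x":-202,"y":-113,"z":-50,"spin":0},{"claw":255,"x":-202,"y":-113,"z":-50,"spin":0}]' 20; python3 -m jog '[{"claw":255,"x":-202,"y":-113,"z":-20,"spin":0},{"claw":255,"x":-202,"y":-113,"z":-20,"spin":0},{"claw":255,"x":-202,"y":-113,"z":-20,"spin":0},{"claw":255,"x":-202,"y":-113,"z":-20,"spin":0},{"claw":255,"x":-202,"y":-113,"z":-20,"spin":0}]'; python3 -c "
from h import *
go((.53,-.07,.25),80.3);go((.497,-.34,.15),80.3)"
```

```text
clock: 0.9
tool_pos: [0.4219, 0.3881, 0.2398]
ee_rot: [0.001, 0.23, 0.973, -0.0]
ft_force: [0.9, 0.3, -1.1]
finger_gap: 0.0573
finger_force: 0.0
clock: 1.4
tool_pos: [0.5525, 0.1958, 0.2594]
ee_rot: [0.001, 0.23, 0.973, -0.001]
ft_force: [0.6, -0.5, -0.2]
finger_gap: 0.0181
finger_force: 0.0
pos [0.5525 0.1958 0.2594] yawy 63.35 -> shift [ -99.  -247.7    9.9] spin -16.95 F [ 0.6 -0.5 -0.2] t 1.4 j7 0.75
pos [0.5525 0.1958 0.2594] yawy 63.35 -> shift [-190.4 -503.7  110.4] spin -16.95 F [ 0.6 -0.5 -0.2] t 1.4 j7 0.75
```

```bash
python3 -m jog '[{"claw":255,"x":-90,"y":-250,"z":0,"spin":0},{"claw":255,"x":-90,"y":-250,"z":0,"spin":0},{"claw":255,"x":-90,"y":-250,"z":0,"spin":0},{"claw":255,"x":-90,"y":-250,"z":0,"spin":0},{"claw":255,"x":-90,"y":-250,"z":0,"spin":0}]'; python3 -m jog '[{"claw":255,"x":-100,"y":-250,"z":0,"spin":-17},{"claw":255,"x":-100,"y":-250,"z":0,"spin":-17},{"claw":255,"x":-100,"y":-250,"z":60,"spin":-17},{"claw":255,"x":-100,"y":-250,"z":120,"spin":-17},{"claw":255,"x":-100,"y":-250,"z":140,"spin":-17}]';python3 -m jog '[{"claw":255,"x":0,"y":0,"z":0,"spin":0},{"claw":255,"x":0,"y":0,"z":0,"spin":0},{"claw":255,"x":0,"y":0,"z":0,"spin":0}]'; python3 -c "
from h import *
go((.497,-.34,.11),80.3)
s=read_camera('scene');t=read_camera('top')
p=sense()['tool_pos'];print(proj(s,p),proj(t,p),proj(s,np.array([.497,-.34,.078])))
f=cv2.resize(s['frame'][60:140,210:300,::-1],None,fx=5,fy=5)
g=cv2.resize(t['frame'][210:290,390:460,::-1],None,fx=5,fy=5)
cv2.imwrite('pics/b1.png',np.hstack([f,g]))"
```

```text
clock: 1.9
tool_pos: [0.5213, -0.0496, 0.2591]
ee_rot: [0.0, 0.228, 0.974, 0.0]
ft_force: [0.8, -0.6, -0.6]
finger_gap: 0.0007
finger_force: 0.0
clock: 2.4
tool_pos: [0.5053, -0.2639, 0.1761]
ee_rot: [0.002, 0.082, 0.997, -0.001]
ft_force: [1.5, 0.5, -0.5]
finger_gap: 0.0004
finger_force: 0.0
clock: 2.7
tool_pos: [0.5062, -0.2594, 0.1766]
ee_rot: [0.001, 0.08, 0.997, 0.0]
ft_force: [0.5, 1.0, 0.6]
finger_gap: 0.0004
finger_force: 0.0
pos [ 0.5062 -0.2594  0.1766] yawy 80.79 -> shift [ -3.7 -81.1  66.5] spin 0.49 F [0.5 1.  0.6] t 2.7 j7 1.9
[264.3654063   85.68856425] [410.21582127 257.08714811] [250.84085373  96.66103098]
```

View pics/b1.png

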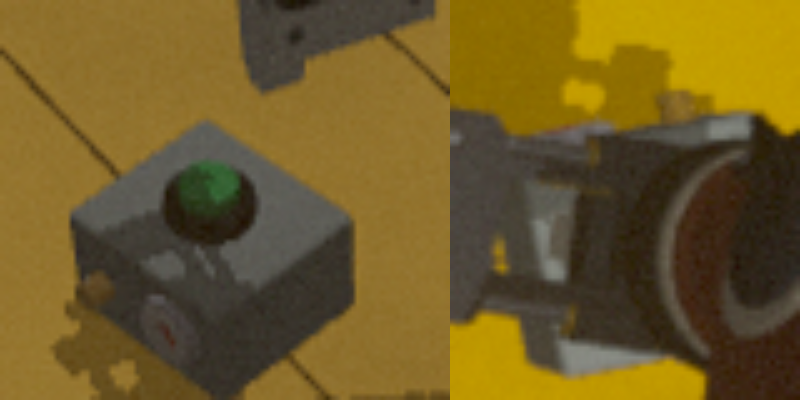

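The scene crop shows the button clear at crop (210,200), with a finger/gripper part at (265,90), slightly above where the TCP projects; I'll check that in the full frame.

```bash
python3 -m jog '[{"claw":255,"x":-4,"y":-45,"z":0,"spin":0},{"claw":255,"x":-4,"y":-81,"z":30,"spin":0},{"claw":255,"x":-4,"y":-81,"z":66,"spin":0},{"claw":255,"x":-4,"y":-81,"z":66,"spin":0},{"claw":255,"x":-4,"y":-81,"z":66,"spin":0}]'; python3 -c "
from h import *
go((.497,-.34,.078),80.3)
s=read_camera('scene')
p=sense()['tool_pos'];print(proj(s,p))
f=cv2.resize(s['frame'][0:150,180:380,::-1],None,fx=4,fy=4)
cv2.imwrite('pics/b2.png',f)"
```

```text
clock: 3.3
tool_pos: [0.497, -0.3396, 0.1105]
ee_rot: [0.0, 0.08, 0.997, 0.001]
ft_force: [0.8, -0.9, -0.1]
finger_gap: 0.0006
finger_force: 0.0
pos [ 0.497  -0.3396  0.1105] yawy 80.82 -> shift [-0.1 -0.4 32.5] spin 0.52 F [ 0.8 -0.9 -0.1] t 3.3 j7 2.03
[249.77795308  86.54864303]
```

View pics/b2.png

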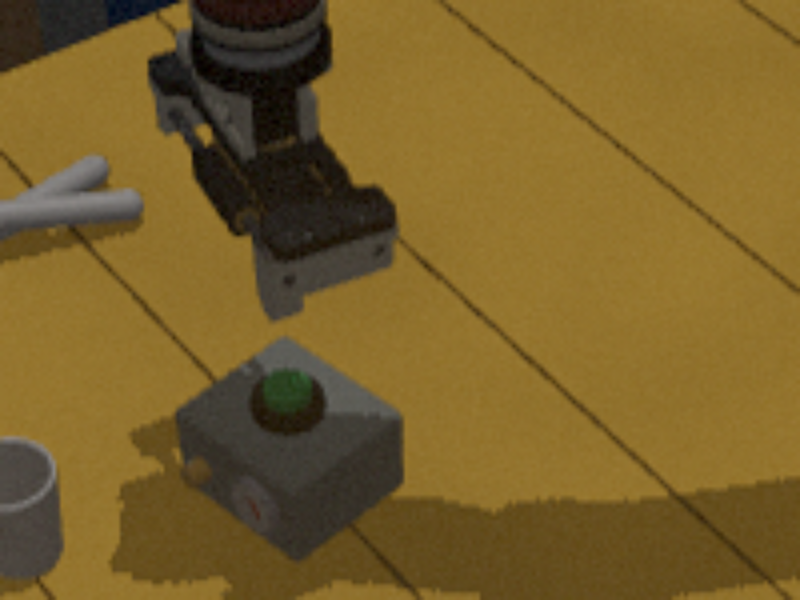

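Visible fingertip at crop (280,315) = full (250,79); TCP projects to (250,86.5). I'll descend carefully by force.

```bash
python3 -m jog '[{"claw":255,"x":0,"y":0,"z":10,"spin":0},{"claw":255,"x":0,"y":0,"z":20,"spin":0},{"claw":255,"x":0,"y":0,"z":26,"spin":0},{"claw":255,"x":0,"y":0,"z":28,"spin":0},{"claw":255,"x":0,"y":0,"z":28,"spin":0}]'; python3 -c "
from h import *
go((.497,-.34,.078),80.3)
s=read_camera('scene')
p=sense()['tool_pos'];print(proj(s,p))
f=cv2.resize(s['frame'][40:150,210:310,::-1],None,fx=5,fy=5)
cv2.imwrite('pics/b3.png',f)"
```

```text
clock: 3.85
tool_pos: [0.4954, -0.3412, 0.0812]
ee_rot: [-0.0, 0.081, 0.997, 0.0]
ft_force: [-0.6, -0.6, -0.1]
finger_gap: 0.0009
finger_force: 0.0
pos [ 0.4954 -0.3412  0.0812] yawy 80.66 -> shift [-1.4  1.4  3.2] spin 0.36 F [-0.6 -0.6 -0.1] t 3.85 j7 2.04
[250.90105141  95.08038441]
```

View pics/b3.png

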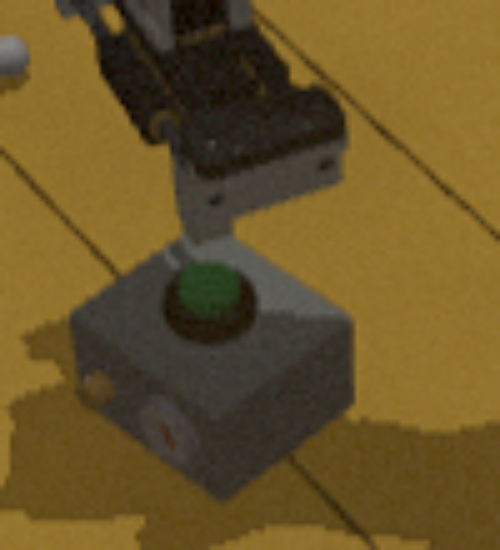

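```bash
for i in 1 2; do python3 -m jog '[{"claw":255,"x":0,"y":0,"z":1,"spin":0},{"claw":255,"x":0,"y":0,"z":2,"spin":0},{"claw":255,"x":0,"y":0,"z":3,"spin":0},{"claw":255,"x":0,"y":0,"z":3,"spin":0}]' | egrep 'tool_pos|ft_f'; done; python3 -c "
from h import *
go((.497,-.34,.078),80.3)
s=read_camera('scene')
p=sense()['tool_pos'];print(proj(s,p))
H,S,V=cv2.split(hsv(s).astype(np.uint8));print(blobs((H>40)&(H<85)&(S>90)&(V>30),20))"
```

```text
tool_pos: [0.4956, -0.3414, 0.0785]
ft_force: [-0.2, 0.2, 0.1]
tool_pos: [0.4956, -0.3413, 0.0754]
ft_force: [0.0, -0.4, 0.1]
pos [ 0.4956 -0.3413  0.0754] yawy 80.66 -> shift [-1.2  1.5 -2.6] spin 0.36 F [ 0.  -0.4  0.1] t 4.7 j7 2.04
[251.06580075  96.87436662]
[(np.int32(103), [251.4, 97.38], [246, 93, 12, 10])]
```

```bash
for i in 1 2 3; do python3 -m jog '[{"claw":255,"x":0,"y":0,"z":1.5,"spin":0},{"claw":255,"x":0,"y":0,"z":3,"spin":0},{"claw":255,"x":0,"y":0,"z":3,"spin":0}]' | egrep 'tool_pos|ft_f'; done; python3 -c "
from h import *
go((.497,-.34,.078),80.3)
s=read_camera('scene')
p=sense()['tool_pos'];print(proj(s,p))
H,S,V=cv2.split(hsv(s).astype(np.uint8));print(blobs((H>40)&(H<85)&(S>90)&(V>30),20))
cv2.imwrite('pics/b4.png',np.vstack([cv2.resize(s['frame'][40:150,210:310,::-1],None,fx=5,fy=5)]))"
```

```text
tool_pos: [0.4955, -0.3412, 0.0723]
ft_force: [-0.5, 0.1, 0.1]
tool_pos: [0.4955, -0.3413, 0.0693]
ft_force: [0.1, 0.2, 0.0]
tool_pos: [0.4955, -0.3413, 0.0664]
ft_force: [-1.2, 0.4, -0.0]
pos [ 0.4955 -0.3413  0.0664] yawy 80.66 -> shift [ -1.3   1.5 -11.6] spin 0.36 F [-1.2  0.4 -0. ] t 5.65 j7 2.04
[251.28905074  99.55202989]
[(np.int32(99), [251.37, 97.39], [246, 93, 12, 10])]
```

View pics/b4.png

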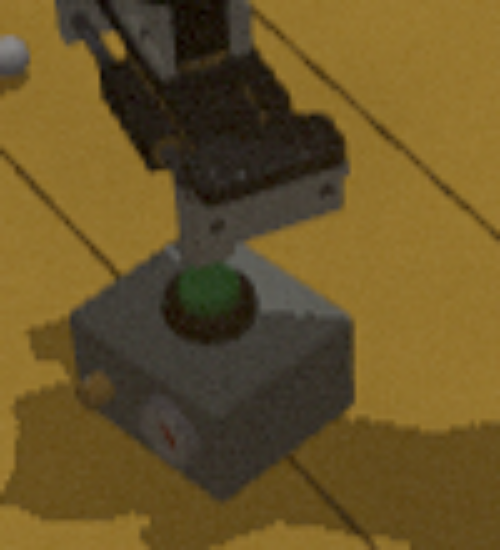

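The fingertip appears just behind/above the button at crop (205,262), with the green disc unobstructed; no contact yet. I'll probe on down in small steps.

```bash
for i in 1 2 3 4 5; do python3 -m jog '[{"claw":255,"x":0,"y":0,"z":1,"spin":0},{"claw":255,"x":0,"y":0,"z":2,"spin":0},{"claw":255,"x":0,"y":0,"z":2,"spin":0}]' | egrep 'tool_pos|ft_f'; python3 -c "
from h import *
s=read_camera('scene')
H,S,V=cv2.split(hsv(s).astype(np.uint8));print(blobs((H>40)&(H<85)&(S>90)&(V>30),20))"; done
```

```text
tool_pos: [0.4955, -0.3413, 0.0644]
ft_force: [0.4, 0.3, 0.9]
[(np.int32(93), [251.47, 97.49], [246, 93, 12, 10])]
tool_pos: [0.4955, -0.3413, 0.0624]
ft_force: [0.0, -0.0, 0.3]
[(np.int32(92), [251.42, 97.7], [246, 93, 12, 10])]
tool_pos: [0.4955, -0.3413, 0.0604]
ft_force: [-0.6, -0.3, 0.5]
[(np.int32(85), [251.36, 97.94], [246, 94, 12, 9])]
tool_pos: [0.4956, -0.3413, 0.0584]
ft_force: [-0.1, -0.5, 0.3]
[(np.int32(85), [251.52, 98.13], [246, 94, 12, 9])]
tool_pos: [0.4958, -0.3414, 0.0568]
ft_force: [-1.1, 0.1, 1.6]
[(np.int32(77), [251.25, 98.26], [246, 94, 12, 9])]
```

Contact begins at reported TCP z≈0.0575, so the real tips sit ~20 mm above the reported TCP. Press on.

```bash
python3 -m jog '[{"claw":255,"x":0,"y":0,"z":2,"spin":0},{"claw":255,"x":0,"y":0,"z":4,"spin":0},{"claw":255,"x":0,"y":0,"z":5,"spin":0},{"claw":255,"x":0,"y":0,"z":5,"spin":0}]' | egrep 'tool_pos|ft_f'; for i in 1 2 3; do  python3 -m jog '[{"claw":255,"x":0,"y":0,"z":1,"spin":0},{"claw":255,"x":0,"y":0,"z":1,"spin":0}]' | egrep 'tool_pos|ft_f'; done
```

```text
tool_pos: [0.4958, -0.3415, 0.0518]
ft_force: [-0.7, 0.5, 3.8]
tool_pos: [0.4958, -0.3415, 0.0514]
ft_force: [-1.7, 0.6, 7.7]
tool_pos: [0.4958, -0.3416, 0.0513]
ft_force: [-2.2, 2.0, 13.0]
tool_pos: [0.4959, -0.3415, 0.0512]
ft_force: [-3.8, 2.5, 16.9]
```

```bash
python3 -m jog '[{"claw":255,"x":0,"y":0,"z":-30,"spin":0},{"claw":255,"x":0,"y":0,"z":-80,"spin":0},{"claw":255,"x":0,"y":0,"z":-120,"spin":0},{"claw":255,"x":6,"y":50,"z":-130,"spin":0},{"claw":255,"x":6,"y":100,"z":-130,"spin":0}]' | egrep 'tool_pos|ft_f'; python3 -m jog '[{"claw":255,"x":0,"y":50,"z":0,"spin":0},{"claw":255,"x":0,"y":100,"z":0,"spin":0},{"claw":255,"x":6,"y":150,"z":0,"spin":0},{"claw":255,"x":6,"y":200,"z":0,"spin":0},{"claw":255,"x":6,"y":250,"z":0,"spin":0}]' | egrep 'tool_pos|ft_f'; python3 -c "
from h import *
s=read_camera('scene')
H,S,V=cv2.split(hsv(s).astype(np.uint8));print(blobs((H>40)&(H<85)&(S>90)&(V>30),20))
go((.5465,.0383,.12),80.3)"
```

```text
tool_pos: [0.5062, -0.2447, 0.1806]
ft_force: [0.9, 0.4, 0.0]
tool_pos: [0.5401, 0.0062, 0.1781]
ft_force: [1.4, 1.0, -0.2]
[(np.int32(98), [251.41, 97.1], [246, 92, 12, 11])]
pos [0.5413 0.0197 0.1779] yawy 81.54 -> shift [-2.4 18.6 58.1] spin 1.24 F [ 0.2  7.4 -0.1] t 9.5 j7 1.39
```

```bash
python3 -m jog '[{"claw":255,"x":-2,"y":25,"z":0,"spin":1.2},{"claw":255,"x":-2,"y":25,"z":40,"spin":1.2},{"claw":255,"x":-2,"y":25,"z":80,"spin":1.2},{"claw":255,"x":-2,"y":25,"z":120,"spin":1.2},{"claw":255,"x":-2,"y":25,"z":140,"spin":1.2}]' | egrep 'tool_pos|ft_f'; python3 -m jog '[{"claw":255,"x":0,"y":0,"z":10,"spin":0},{"claw":255,"x":0,"y":0,"z":20,"spin":0},{"claw":255,"x":0,"y":0,"z":20,"spin":0}]' | egrep 'tool_pos|ft_f'; python3 -c "
from h import *
h=np.array([.4705,-.0576])
for a in (38.8,30,20,10,0):
    g=np.radians(a-9.7);u=np.array([np.cos(g),np.sin(g)]);v=np.array([-u[1],u[0]])
    p=h+.113*u+(.014+.018)*v;print(a,p);go((*p,.016),80.3)"
```

```text
tool_pos: [0.5437, 0.0284, 0.0348]
ft_force: [0.4, 0.6, 0.0]
tool_pos: [0.5461, 0.0285, 0.0179]
ft_force: [-0.1, -0.2, -0.8]
38.8 [0.55367353 0.02531661]
pos [0.5461 0.0285 0.0179] yawy 79.45 -> shift [-8.  -1.8  1.9] spin -0.85 F [-0.1 -0.2 -0.8] t 10.3 j7 1.35
30 [0.56537951 0.01161617]
pos [0.5461 0.0285 0.0179] yawy 79.45 -> shift [-22.  -13.1   1.9] spin -0.85 F [-0.1 -0.2 -0.8] t 10.3 j7 1.35
20 [ 0.57595734 -0.00591103]
pos [0.5461 0.0285 0.0179] yawy 79.45 -> shift [-35.6 -28.4   1.9] spin -0.85 F [-0.1 -0.2 -0.8] t 10.3 j7 1.35
10 [ 0.5833309  -0.02500877]
pos [0.5461 0.0285 0.0179] yawy 79.45 -> shift [-46.4 -45.8   1.9] spin -0.85 F [-0.1 -0.2 -0.8] t 10.3 j7 1.35
0 [ 0.58727615 -0.04509679]
pos [0.5461 0.0285 0.0179] yawy 79.45 -> shift [-53.9 -64.8   1.9] spin -0.85 F [-0.1 -0.2 -0.8] t 10.3 j7 1.35
```

```bash
python3 -m jog '[{"claw":255,"x":-8,"y":-2,"z":0,"spin":0},{"claw":255,"x":-15,"y":-8,"z":0,"spin":0},{"claw":255,"x":-22,"y":-13,"z":0,"spin":0},{"claw":255,"x":-29,"y":-21,"z":0,"spin":0},{"claw":255,"x":-36,"y":-28,"z":0,"spin":0}]' | egrep 'tool_pos|ft_f'; python3 -m jog '[{"claw":255,"x":-5,"y":-9,"z":0,"spin":-0.8},{"claw":255,"x":-11,"y":-17,"z":0,"spin":-0.8},{"claw":255,"x":-15,"y":-26,"z":0,"spin":-0.8},{"claw":255,"x":-18,"y":-32,"z":0,"spin":-0.8},{"claw":255,"x":-18,"y":-32,"z":0,"spin":-0.8}]' | egrep 'tool_pos|ft_f'; python3 -c "
from h import *
go((.5873,-.0451,.016),80.3)
t=read_camera('top');H,S,V=cv2.split(hsv(t).astype(np.uint8))
print(blobs((H<16)&(S>130)&(V>90),30)); print(proj(t,np.array([.6282,-.0846,.042])))"
```

```text
tool_pos: [0.5773, -0.0066, 0.0189]
ft_force: [-0.2, 1.2, 0.5]
tool_pos: [0.5891, -0.0424, 0.0186]
ft_force: [1.0, 0.6, 0.1]
pos [ 0.5891 -0.0424  0.0186] yawy 80.13 -> shift [ 1.3 -2.9  2.6] spin -0.17 F [1.  0.6 0.1] t 11.3 j7 1.46
[(np.int32(1360), [308.77, 202.85], [281, 183, 55, 51]), (np.int32(33), [319.12, 311.76], [315, 308, 10, 9]), (np.int32(40), [325.1, 343.08], [320, 336, 11, 14]), (np.int32(441), [264.37, 407.03], [255, 390, 19, 30]), (np.int32(330), [346.82, 409.79], [338, 395, 18, 25]), (np.int32(715), [303.38, 412.77], [277, 401, 57, 19])]
[315.46176997 201.97105487]
```

```bash
for i in 1 2 3 4 5 6; do python3 -m jog '[{"claw":255,"x":0,"y":-1,"z":0,"spin":0},{"claw":255,"x":0,"y":-2,"z":0,"spin":0}]' | egrep 'tool_pos|ft_f'; done
```

```text
tool_pos: [0.5883, -0.0419, 0.0187]
ft_force: [-0.4, -0.6, -0.1]
tool_pos: [0.588, -0.0435, 0.0186]
ft_force: [0.8, 0.7, -0.9]
tool_pos: [0.5879, -0.0457, 0.0187]
ft_force: [0.7, 0.9, -0.5]
tool_pos: [0.5876, -0.0481, 0.0187]
ft_force: [1.4, 1.5, -0.8]
tool_pos: [0.5875, -0.0482, 0.0187]
ft_force: [2.2, 5.3, 0.4]
tool_pos: [0.5876, -0.0481, 0.0188]
ft_force: [2.3, 7.5, -0.3]
```

```bash
python3 -m jog '[{"claw":255,"x":0,"y":10,"z":0,"spin":0},{"claw":255,"x":0,"y":15,"z":-40,"spin":0},{"claw":255,"x":0,"y":15,"z":-80,"spin":0},{"claw":0,"x":0,"y":0,"z":-90,"spin":0},{"claw":0,"x":0,"y":-10,"z":-90,"spin":0}]' | egrep 'tool_pos|ft_f'; python3 -m jog '[{"claw":0,"x":0,"y":0,"z":0,"spin":0},{"claw":0,"x":0,"y":0,"z":0,"spin":0},{"claw":0,"x":0,"y":0,"z":0,"spin":0},{"claw":0,"x":0,"y":0,"z":0,"spin":0},{"claw":0,"x":0,"y":0,"z":0,"spin":0}]' | egrep 'tool_pos|ft_f|gap'; python3 -c "
from h import *
np.set_printoptions(precision=2,suppress=True)
go((.5818,-.0776,.014),80.3)
t=read_camera('top');s=read_camera('scene')
for n,c in(('t',t),('s',s)):
    H,S,V=cv2.split(hsv(c).astype(np.uint8))
    print(n,blobs((H<16)&(S>130)&(V>90 if n=='t' else V>40),30)[:5],[proj(c,np.array(p)) for p in((.6282,-.0846,.042),(.5296,-.0677,.066))])
cv2.imwrite('pics/s1.png',s['frame'][:,:,::-1]);cv2.imwrite('pics/t1.png',t['frame'][:,:,::-1])"
```

```text
tool_pos: [0.5851, -0.0646, 0.1103]
ft_force: [0.7, -0.3, -0.4]
tool_pos: [0.5845, -0.0614, 0.1079]
ft_force: [0.2, -0.5, 0.5]
finger_gap: 0.0519
pos [ 0.58 -0.06  0.11] yawy 80.31 -> shift [ -0.2 -16.5  93.9] spin 0.01 F [ 0.2 -0.5  0.5] t 13.55 j7 1.5
t [(np.int32(7248), [330.19, 257.89], [296, 178, 63, 174]), (np.int32(1913), [334.46, 390.71], [303, 362, 59, 58])] [array([315.46, 201.97]), array([309.24, 245.49])]
s [(np.int32(2812), [286.66, 38.76], [254, 0, 89, 104]), (np.int32(30), [533.03, 3.0], [530, 0, 6, 9]), (np.int32(309), [536.48, 26.69], [519, 12, 39, 32]), (np.int32(201), [328.67, 32.68], [319, 17, 20, 35]), (np.int32(135), [494.29, 56.5], [483, 48, 24, 20])] [array([265.09, 196.37]), array([304.91, 174.64])]
```

```bash
python3 -m jog '[{"claw":60,"x":0,"y":-16.5,"z":0,"spin":0},{"claw":60,"x":0,"y":-16.5,"z":0,"spin":0},{"claw":60,"x":0,"y":-16.5,"z":30,"spin":0},{"claw":60,"x":0,"y":-16.5,"z":70,"spin":0},{"claw":60,"x":0,"y":-16.5,"z":94,"spin":0}]' | egrep 'tool_pos|ft_f|gap'; python3 -m jog '[{"claw":255,"x":0,"y":0,"z":0,"spin":0},{"claw":255,"x":0,"y":0,"z":0,"spin":0},{"claw":255,"x":0,"y":0,"z":0,"spin":0},{"claw":255,"x":0,"y":0,"z":0,"spin":0},{"claw":255,"x":0,"y":0,"z":0,"spin":0}]' 12; python3 -m jog '[{"claw":255,"x":0,"y":0,"z":0,"spin":0},{"claw":255,"x":0,"y":0,"z":0,"spin":0},{"claw":255,"x":0,"y":0,"z":0,"spin":0}]'
```

```text
tool_pos: [0.5806, -0.0789, 0.0125]
ft_force: [-0.8, 0.4, 0.1]
finger_gap: 0.0709
clock: 14.65
tool_pos: [0.5829, -0.0783, 0.0159]
ee_rot: [0.001, 0.085, 0.996, -0.0]
ft_force: [0.1, 0.0, -0.2]
finger_gap: 0.0362
finger_force: 0.0
clock: 14.95
tool_pos: [0.583, -0.0765, 0.0155]
ee_rot: [0.001, 0.084, 0.996, 0.001]
ft_force: [-0.7, 4.3, 6.6]
finger_gap: 0.0279
finger_force: 12.0
```

```bash
python3 -m jog '[{"claw":255,"x":0,"y":0,"z":0,"spin":0},{"claw":255,"x":0,"y":0,"z":0,"spin":0},{"claw":255,"x":0,"y":0,"z":0,"spin":0}]'; python3 -m jog '[{"claw":60,"x":0,"y":0,"z":0,"spin":0},{"claw":60,"x":0,"y":0,"z":0,"spin":0},{"claw":60,"x":0,"y":0,"z":0,"spin":0},{"claw":60,"x":0,"y":0,"z":0,"spin":0}]'
```

```text
clock: 15.25
tool_pos: [0.583, -0.0765, 0.0155]
ee_rot: [0.001, 0.084, 0.996, 0.001]
ft_force: [-0.3, 3.5, 5.1]
finger_gap: 0.0281
finger_force: 12.0
clock: 15.65
tool_pos: [0.5816, -0.0789, 0.0142]
ee_rot: [-0.0, 0.085, 0.996, -0.0]
ft_force: [-0.4, -0.2, 0.0]
finger_gap: 0.0553
finger_force: 0.0
```

```bash
python3 -m jog '[{"claw":60,"x":0,"y":0,"z":-40,"spin":0},{"claw":60,"x":0,"y":0,"z":-80,"spin":0},{"claw":60,"x":0,"y":0,"z":-120,"spin":0},{"claw":60,"x":10,"y":40,"z":-140,"spin":0},{"claw":60,"x":25,"y":85,"z":-140,"spin":0}]' | egrep 'tool_pos|ft_f'; python3 -m jog '[{"claw":60,"x":15,"y":45,"z":0,"spin":0},{"claw":60,"x":30,"y":90,"z":0,"spin":0},{"claw":60,"x":45,"y":135,"z":0,"spin":0},{"claw":60,"x":60,"y":180,"z":0,"spin":0},{"claw":60,"x":75,"y":225,"z":0,"spin":0}]' | egrep 'tool_pos|ft_f';  python3 -m jog '[{"claw":60,"x":10,"y":40,"z":0,"spin":0},{"claw":60,"x":16,"y":73,"z":0,"spin":0},{"claw":60,"x":16,"y":73,"z":0,"spin":0},{"claw":60,"x":16,"y":73,"z":0,"spin":0},{"claw":60,"x":16,"y":73,"z":0,"spin":0}]' | egrep 'tool_pos|ft_f';python3 -c "
from h import *
go((.532,.3185,.05),80.3)"
```

```text
tool_pos: [0.5749, 0.0076, 0.1583]
ft_force: [1.1, 1.3, -1.2]
tool_pos: [0.5354, 0.2456, 0.1545]
ft_force: [1.0, 0.1, 0.7]
tool_pos: [0.5331, 0.3166, 0.1543]
ft_force: [0.6, -0.1, 0.4]
pos [0.5331 0.3166 0.1543] yawy 80.11 -> shift [  1.4   1.9 104.3] spin -0.19 F [ 0.6 -0.1  0.4] t 17.15 j7 0.85
```

```bash
python3 -m jog '[{"claw":60,"x":1.5,"y":2,"z":30,"spin":-0.2},{"claw":60,"x":1.5,"y":2,"z":70,"spin":-0.2},{"claw":60,"x":1.5,"y":2,"z":95,"spin":-0.2},{"claw":60,"x":1.5,"y":2,"z":104,"spin":-0.2},{"claw":60,"x":1.5,"y":2,"z":104,"spin":-0.2}]' | egrep 'tool_pos|ft_f'; for i in 1 2; do python3 -m jog '[{"claw":60,"x":0,"y":0,"z":3,"spin":0},{"claw":60,"x":0,"y":0,"z":6,"spin":0},{"claw":60,"x":0,"y":0,"z":9,"spin":0},{"claw":60,"x":0,"y":0,"z":9,"spin":0}]' | egrep 'tool_pos|ft_f';done;python3 -c "
from h import *
go((.532,.3185,.032),80.3)"
```

```text
tool_pos: [0.5313, 0.3191, 0.0497]
ft_force: [0.1, 0.3, 0.0]
tool_pos: [0.5314, 0.3212, 0.0418]
ft_force: [0.4, -0.9, 0.8]
tool_pos: [0.5309, 0.3209, 0.0319]
ft_force: [-0.2, 0.3, -0.9]
pos [0.5309 0.3209 0.0319] yawy 80.46 -> shift [-1.4 -2.2 -0.1] spin 0.16 F [-0.2  0.3 -0.9] t 18.45 j7 0.85
```

```bash
python3 -m jog '[{"claw":60,"x":-1.4,"y":-2.2,"z":0,"spin":0},{"claw":255,"x":-1.4,"y":-2.2,"z":0,"spin":0},{"claw":255,"x":-1.4,"y":-2.2,"z":0,"spin":0},{"claw":255,"x":-1.4,"y":-2.2,"z":0,"spin":0},{"claw":255,"x":-1.4,"y":-2.2,"z":0,"spin":0}]' 20 | egrep 'tool_pos|ft_f|gap'; python3 -m jog '[{"claw":255,"x":0,"y":0,"z":0,"spin":0},{"claw":255,"x":0,"y":0,"z":0,"spin":0},{"claw":255,"x":0,"y":0,"z":0,"spin":0},{"claw":255,"x":0,"y":0,"z":0,"spin":0},{"claw":255,"x":0,"y":0,"z":0,"spin":0}]'
```

```text
tool_pos: [0.5324, 0.3188, 0.0327]
ft_force: [-0.8, 0.5, 0.4]
finger_gap: 0.0438
clock: 19.45
tool_pos: [0.5323, 0.3188, 0.0326]
ee_rot: [-0.0, 0.083, 0.997, 0.0]
ft_force: [-1.1, 0.7, 0.0]
finger_gap: 0.0153
finger_force: 20.0
```

```bash
python3 -m jog '[{"claw":255,"x":0,"y":0,"z":-20,"spin":0},{"claw":255,"x":0,"y":0,"z":-45,"spin":0},{"claw":255,"x":0,"y":0,"z":-75,"spin":0},{"claw":255,"x":0,"y":0,"z":-100,"spin":0},{"claw":255,"x":0,"y":0,"z":-105,"spin":0}]' | egrep 'tool_pos|ft_f|gap'; python3 -m jog '[{"claw":255,"x":-10,"y":-25,"z":0,"spin":0},{"claw":255,"x":-25,"y":-60,"z":0,"spin":0},{"claw":255,"x":-42,"y":-100,"z":0,"spin":0},{"claw":255,"x":-60,"y":-140,"z":0,"spin":0},{"claw":255,"x":-77,"y":-180,"z":0,"spin":0}]' | egrep 'tool_pos|ft_f';  python3 -m jog '[{"claw":255,"x":-17,"y":-40,"z":0,"spin":0},{"claw":255,"x":-34,"y":-80,"z":0,"spin":0},{"claw":255,"x":-52,"y":-120,"z":0,"spin":0},{"claw":255,"x":-70,"y":-160,"z":0,"spin":0},{"claw":255,"x":-80,"y":-180,"z":0,"spin":0}]' | egrep 'tool_pos|ft_f'; python3 -m jog '[{"claw":255,"x":-5,"y":-20,"z":0,"spin":0},{"claw":255,"x":-5,"y":-20,"z":0,"spin":0},{"claw":255,"x":-5,"y":-20,"z":0,"spin":0},{"claw":255,"x":-5,"y":-20,"z":0,"spin":0}]' | egrep 'tool_pos|ft_f|gap';python3 -c "
from h import *
go((.6282,-.0846,.095),80.3)"
```

```text
tool_pos: [0.5341, 0.3198, 0.1407]
ft_force: [-0.4, -0.5, -1.0]
finger_gap: 0.0152
tool_pos: [0.5778, 0.1266, 0.1361]
ft_force: [0.9, -0.6, -0.6]
tool_pos: [0.6267, -0.0688, 0.1359]
ft_force: [-0.0, -0.7, -1.0]
tool_pos: [0.6287, -0.0801, 0.137]
ft_force: [0.5, 0.3, -0.8]
finger_gap: 0.0156
pos [ 0.6287 -0.0801  0.137 ] yawy 80.62 -> shift [-0.3 -4.6 41.9] spin 0.32 F [ 0.5  0.3 -0.8] t 21.35 j7 1.52
```

```bash
python3 -m jog '[{"claw":255,"x":-0.3,"y":-4.6,"z":15,"spin":0.3},{"claw":255,"x":-0.3,"y":-4.6,"z":30,"spin":0.3},{"claw":255,"x":-0.3,"y":-4.6,"z":48,"spin":0.3},{"claw":255,"x":-0.3,"y":-4.6,"z":48,"spin":0.3},{"claw":255,"x":-0.3,"y":-4.6,"z":48,"spin":0.3}]' | egrep 'tool_pos|ft_f|gap';python3 -c "
from h import *
go((.6282,-.0846,.0346),80.3)
s=read_camera('scene');t=read_camera('top')
p=sense()['tool_pos']
for dz in(-.0286,.0074,.0134,.0474):print(proj(s,p+[0,0,dz]))
print('hole',proj(s,np.array([.6282,-.0846,.042])))
f=cv2.resize(s['frame'][140:240,225:325,::-1],None,fx=6,fy=6,interpolation=cv2.INTER_CUBIC)
cv2.imwrite('pics/ins.png',f)"
```

```text
tool_pos: [0.6287, -0.0857, 0.0897]
ft_force: [0.7, 0.5, -0.6]
finger_gap: 0.0155
pos [ 0.6287 -0.0857  0.0897] yawy 80.28 -> shift [ 0.7  1.  55.1] spin -0.02 F [ 0.7  0.5 -0.6] t 21.85 j7 1.52
[263.79304428 190.79941126]
[263.21796419 180.95062462]
[263.11891575 179.25432721]
[262.53928852 169.3276664 ]
hole [265.08863059 196.36962647]
```

View pics/ins.png

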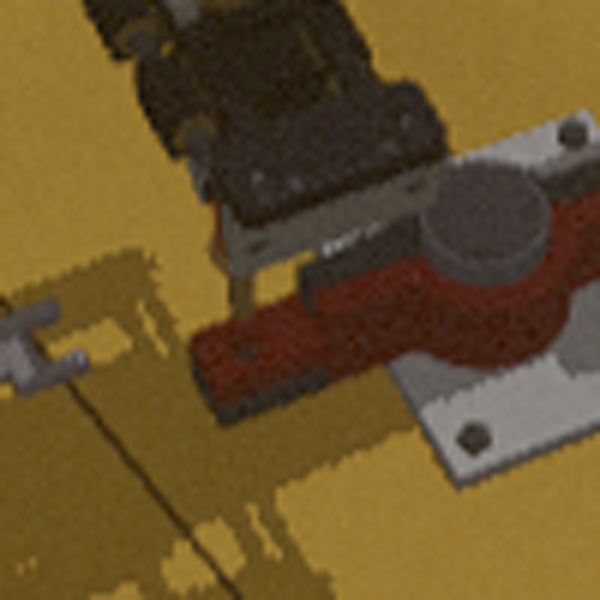

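Jaw is shut; hole visible at crop (246,349), pin shank above it at x≈242 – aligned to about 1 mm. Insert with force watch.

```bash
python3 -m jog '[{"claw":255,"x":0.6,"y":0.9,"z":3,"spin":0},{"claw":255,"x":0.6,"y":0.9,"z":7,"spin":0},{"claw":255,"x":0.6,"y":0.9,"z":11,"spin":0},{"claw":255,"x":0.6,"y":0.9,"z":14,"spin":0},{"claw":255,"x":0.6,"y":0.9,"z":14,"spin":0}]' | egrep 'tool_pos|ft_f|gap'; for i in 1 2 3 ; do python3 -m jog '[{"claw":255,"x":0,"y":0,"z":1.5,"spin":0},{"claw":255,"x":0,"y":0,"z":3,"spin":0},{"claw":255,"x":0,"y":0,"z":3,"spin":0}]' | egrep 'tool_pos|ft_f'; done
```

```text
tool_pos: [0.6277, -0.0865, 0.0749]
ft_force: [-0.7, -0.8, -1.3]
finger_gap: 0.0155
tool_pos: [0.6281, -0.0865, 0.0724]
ft_force: [-0.1, 0.1, -0.7]
tool_pos: [0.6281, -0.0863, 0.0693]
ft_force: [-0.4, 0.9, -1.6]
tool_pos: [0.6282, -0.0859, 0.0663]
ft_force: [0.2, 0.3, -1.9]
```

```bash
for i in 1 2 3 4; do python3 -m jog '[{"claw":255,"x":0,"y":0.2,"z":2,"spin":0},{"claw":255,"x":0,"y":0.2,"z":4,"spin":0},{"claw":255,"x":0,"y":0.2,"z":6,"spin":0},{"claw":255,"x":0,"y":0.2,"z":6,"spin":0}]' | egrep 'tool_pos|ft_f'; done
```

```text
tool_pos: [0.6281, -0.0859, 0.0602]
ft_force: [0.9, 1.5, -1.2]
tool_pos: [0.6282, -0.0859, 0.0542]
ft_force: [0.2, 1.4, -1.2]
tool_pos: [0.6281, -0.0858, 0.0482]
ft_force: [0.6, 0.1, -1.1]
tool_pos: [0.6282, -0.0857, 0.0422]
ft_force: [0.0, 0.4, -1.3]
```

```bash
python3 -m jog '[{"claw":255,"x":0,"y":0.2,"z":2,"spin":0},{"claw":255,"x":0,"y":0.2,"z":4,"spin":0},{"claw":255,"x":0,"y":0.2,"z":6,"spin":0},{"claw":255,"x":0,"y":0.2,"z":6,"spin":0}]' | egrep 'tool_pos|ft_f'; for i in 1 2 3; do python3 -m jog '[{"claw":255,"x":0,"y":0,"z":1,"spin":0},{"claw":255,"x":0,"y":0,"z":1,"spin":0}]' | egrep 'tool_pos|ft_f'; done
```

```text
tool_pos: [0.6281, -0.0856, 0.0362]
ft_force: [0.5, -0.2, -1.5]
tool_pos: [0.6283, -0.0856, 0.0354]
ft_force: [0.4, 0.2, -1.2]
tool_pos: [0.6284, -0.0856, 0.0346]
ft_force: [0.2, 0.1, -1.4]
tool_pos: [0.6286, -0.0856, 0.0345]
ft_force: [-1.4, 0.1, 4.4]
```

```bash
python3 -m jog '[{"claw":60,"x":0,"y":0,"z":-1,"spin":0},{"claw":60,"x":0,"y":0,"z":-1,"spin":0},{"claw":60,"x":0,"y":0,"z":-1,"spin":0},{"claw":60,"x":0,"y":0,"z":-1,"spin":0},{"claw":60,"x":0,"y":0,"z":-1,"spin":0}]' | egrep 'tool_pos|ft_f|gap';  python3 -m jog '[{"claw":60,"x":0,"y":0,"z":0,"spin":0},{"claw":60,"x":0,"y":0,"z":0,"spin":0},{"claw":60,"x":0,"y":0,"z":0,"spin":0}]' | egrep 'tool_pos|ft_f|gap'; python3 -m jog '[{"claw":60,"x":0,"y":0,"z":-10,"spin":0},{"claw":60,"x":0,"y":0,"z":-30,"spin":0},{"claw":60,"x":0,"y":0,"z":-60,"spin":0},{"claw":60,"x":0,"y":0,"z":-90,"spin":0},{"claw":60,"x":0,"y":0,"z":-90,"spin":0}]' | egrep 'tool_pos|ft_f|gap'; python3 -m jog '[{"claw":60,"x":20,"y":0,"z":0,"spin":0},{"claw":60,"x":47,"y":0,"z":0,"spin":0},{"claw":60,"x":47,"y":0,"z":0,"spin":0},{"claw":60,"x":47,"y":0,"z":0,"spin":0}]' | egrep 'tool_pos|ft_f|gap'; python3 -c "
from h import *
go((.5818,-.0764,.015),80.3)
t=read_camera('top');s=read_camera('scene')
H,S,V=cv2.split(hsv(s).astype(np.uint8))
m=(H<14)&(S>110)&(V>90);m[:, :240]=0;m[:,285:]=0;m[:150]=0;m[215:]=0;print(blobs(m,5))
print('grip top seated ->',proj(s,np.array([.6282,-.0846,.082])))"
```

```text
tool_pos: [0.6283, -0.0855, 0.0344]
ft_force: [-0.3, -0.0, -0.2]
finger_gap: 0.051
tool_pos: [0.6284, -0.0855, 0.0346]
ft_force: [-0.3, 0.5, -0.1]
finger_gap: 0.0705
tool_pos: [0.6321, -0.086, 0.1303]
ft_force: [-0.0, -0.2, 0.4]
finger_gap: 0.0711
tool_pos: [0.5821, -0.0774, 0.1249]
ft_force: [-0.5, -0.6, -0.3]
finger_gap: 0.0712
pos [ 0.5821 -0.0774  0.1249] yawy 80.17 -> shift [  0.6   0.9 109.9] spin -0.13 F [-0.5 -0.6 -0.3] t 27.65 j7 1.51
[(np.int32(19), [264.53, 186.47], [262, 185, 6, 4])]
grip top seated -> [264.49792756 185.73348958]
```

Pin's orange top is where a seated pin should project (264.5,186). Now the final squeeze.

```bash
python3 -m jog '[{"claw":60,"x":0.6,"y":0.9,"z":30,"spin":0},{"claw":60,"x":0.6,"y":0.9,"z":60,"spin":0},{"claw":60,"x":0.6,"y":0.9,"z":90,"spin":0},{"claw":60,"x":0.6,"y":0.9,"z":107,"spin":0},{"claw":60,"x":0.6,"y":0.9,"z":110,"spin":0}]' | egrep 'tool_pos|ft_f|gap';  python3 -m jog '[{"claw":255,"x":0,"y":0,"z":0,"spin":0},{"claw":255,"x":0,"y":0,"z":0,"spin":0},{"claw":255,"x":0,"y":0,"z":0,"spin":0},{"claw":255,"x":0,"y":0,"z":0,"spin":0},{"claw":255,"x":0,"y":0,"z":0,"spin":0}]' 25 | egrep 'tool_pos|ft_f|gap'; for i in 1 2; do python3 -m jog '[{"claw":255,"x":0,"y":0,"z":0,"spin":0},{"claw":255,"x":0,"y":0,"z":0,"spin":0},{"claw":255,"x":0,"y":0,"z":0,"spin":0},{"claw":255,"x":0,"y":0,"z":0,"spin":0},{"claw":255,"x":0,"y":0,"z":0,"spin":0}]' ; done; python3 -c "
from h import *
go((.5818,-.0764,.015),80.3)
s=read_camera('scene')
H,S,V=cv2.split(hsv(s).astype(np.uint8))
m=(H<14)&(S>110)&(V>90);m[:, :240]=0;m[:,285:]=0;m[:150]=0;m[215:]=0;print(blobs(m,5));print(blobs((H>40)&(H<85)&(S>90)&(V>30),20))"
```

```text
tool_pos: [0.5807, -0.0763, 0.012]
ft_force: [-1.4, 0.2, 0.4]
finger_gap: 0.071
tool_pos: [0.5821, -0.0765, 0.0153]
ft_force: [0.8, -0.2, 0.4]
finger_gap: 0.0359
clock: 29.25
tool_pos: [0.5819, -0.0764, 0.015]
ee_rot: [0.0, 0.086, 0.996, 0.0]
ft_force: [-1.2, -0.1, 4.3]
finger_gap: 0.0279
finger_force: 25.0
clock: 29.75
tool_pos: [0.5819, -0.0764, 0.015]
ee_rot: [0.0, 0.086, 0.996, 0.0]
ft_force: [-1.1, 0.9, 5.0]
finger_gap: 0.0279
finger_force: 25.0
pos [ 0.5819 -0.0764  0.015 ] yawy 80.16 -> shift [ 0.1 -0.  -0. ] spin -0.14 F [-1.1  0.9  5. ] t 29.75 j7 1.51
[(np.int32(19), [264.42, 186.37], [262, 184, 6, 6])]
[(np.int32(104), [251.48, 97.38], [245, 93, 13, 10])]
```

Ears are gripped at 28 mm with 25 N, the pin is seated and the button is up.

```bash
python3 -c "
from rig import *
print(finish_job())"
```

```text
the job is handed in; nothing more can be done
None
```

The job is handed in at about 30 s with every step done: button pressed and back up, jaw shut, pin seated through both lugs and let go, and both ears held at 25 N. I got no pass/fail verdict back, and I did not re-measure the spray can, spanner, flange ring or cup at the end.

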